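# Sort leftover kit components into the sample-marked trays

### The arm

A 6-joint arm with a two-finger parallel gripper is mounted at the origin on the work surface. World frame = base frame: x ahead of the robot, y to its left, z up, the work surface at z = 0. Lengths are in m, angles in rad, forces in N, time in s.
With the tool pointing down it reaches from about 0.275 to 0.75 m from the base axis. Payload 10.2 kg.
Tool frame: the origin (TCP) lies midway between the tips of the shut fingers; the grasp point (between the pads) lies 19 mm behind it (env.hold_point_z is the distance from the TCP to the grasp point, in m); x points along the fingers, z is the direction in which the jaws open and shut, and the axes are right-handed (so a half turn about x gives the same grasp; the last joint's range is limited). The gripper opens to 85 mm and grips with 20 to 120 N. Pads are 22 mm wide; open, the fingers measure 114 mm over their backs; the gripper's body (76 mm by 85 mm) begins 54 mm behind the grasp point. The pads swing forward as they close: fully open they stand 13 mm farther back than shut.
Start: joints at [0.885, 0.313, 1.498, -0, 1.331, -0.223], TCP at [0.234, 0.47, 0.231] pointing down, gripper open.
Joint ranges: [-2.94, 2.94], [-0.97, 2.17], [0.19, 2.56], [-1.23, 4.37], [0.02, 3.11], [-2.88, 2.88]. Speed limits (rad/s): [2.39, 2.39, 3.01, 3.14, 3.14, 3.14].

### API

Orientations are given as a unit quaternion [x, y, z, w].
In Python, from bench import env, kinematics, monitor, eyes, job gives the robot as it stands. The module is installed in compiled form; this text tells all that it offers. Calls block until the motion is done:
- env.reach(position, orientation): joint-space move of the TCP to a pose.
- env.movel(position, velocity=0.15, frame=None, guard=None): straight line of the TCP; frame=None keeps the orientation; velocity is the mean speed in m/s. With guard (N) it stops when the force on the tool has changed by that much, and returns True; else False.
- env.set_joints(angles): joint-space move.
- env.release() and env.close_gripper(effort=None): open the fingers fully, or close them until they stop; effort is the grip in N (None keeps the last).
- env.hold(seconds).
- kinematics.ik(position, orientation): joint angles nearest the present ones, or None.
- monitor.sense(): the state.
- eyes.grab_frame(name): name is "scene" or "top" or "wrist"; returns a dict with "frame" (480x640x3 uint8, red, green, blue), "mtx" (3x3 intrinsics, pixels), "k1" (the pictures are not rectified: a ray, as slopes to the right and down, at radius r is drawn at 1 + k1 r^2 times it, then the intrinsics apply), "view" (4x4, takes a point from world to camera coordinates). Camera axes: x right, y down, z forward; pixel columns grow to the right and rows downward; lengths in m; the calibration is good to about 2 mm. A picture is of the moment at which its call begins. There is no depth.
A pose or a line that the arm cannot do raises env.MotionError and nothing moves.
- job.hand_in(): hands the job in, once; it reports no verdict.
The state is a dict: "clock": time; "joints": joint angles; "qvel": joint speeds; "joint_efforts": joint torques, N m; "position": TCP position; "ee_rot": TCP orientation; "contact_force": force on the tool from outside, world axes, zero at the start; "ft_torque": the same for the moment, N m; "finger_gap": opening from 0.0 (shut) to 1.0 (fully open).
Only numpy, scipy, OpenCV 4.12 (cv2) and the standard library are available. Lean on these libraries where they do the work, as an engineer would, in place of code of your own. Each camera call takes 0.05 s, during which the arm holds its last target. There are 200 camera calls.

### The job

The controller kit is finished: sort the five leftover components on the bench into the grey two-bay trays, each into the tray whose fixed sample on the end tab is the same kind of part. Stand every component upright on the floor of a bay, one to a bay, and let go of it; either bay of the right tray will do. Leave the side cutters and the finished controller board where they lie.

Things in the scene. Friction and masses are not known exactly. Their poses are not given: they have to be found in the camera images.
- capacitor_1: Loose electrolytic capacitor, one of two alike: a dark upright cylinder, diameter 30 mm, 45 mm tall, with a light stripe down its side and two small thin solder pins sticking up 5 mm from its top. Origin at the centre of its underside, z up. About 35 g; grasp across its diameter.
- capacitor_2: Loose electrolytic capacitor, one of two alike: a dark upright cylinder, diameter 30 mm, 45 mm tall, with a light stripe down its side and two small thin solder pins sticking up 5 mm from its top. Origin at the centre of its underside, z up. About 35 g; grasp across its diameter.
- heatsink_1: Loose finned aluminium heatsink, one of two alike: bare-metal block standing on end, 40 (x) x 25 (y) x 45 (z) mm, six vertical fins along y joined by a web along x. Origin at the centre of its underside, z up. About 70 g; grasp across the 25 mm (y) width.
- heatsink_2: Loose finned aluminium heatsink, one of two alike: bare-metal block standing on end, 40 (x) x 25 (y) x 45 (z) mm, six vertical fins along y joined by a web along x. Origin at the centre of its underside, z up. About 70 g; grasp across the 25 mm (y) width.
- transformer: Loose small mains transformer, the only one: block 44 (x) x 36 (y) x 38 (z) mm with grey laminated steel core, copper winding showing at both x ends and white bobbin flanges. Origin at the centre of its underside, z up. About 220 g; grasp across the 36 mm (y) width.
- tray_capacitor: Fixed grey tray, 132 (x) x 68 (y) mm: two 60 x 60 mm bays, centres at x = -32 and +32, y = 0; then a 60 mm tab at the +x end with a fixed sample: a standing capacitor at x = +98, top at z = 48 (its pins 53). Else all trays are alike. Origin: underside centre of the two-bay part, on the bench. Bay floors and tab at z = 3; walls and divider (at x = 0) 4 mm thick, tops at z = 12.
- tray_heatsink: Fixed grey tray, 132 (x) x 68 (y) mm: two 60 x 60 mm bays, centres at x = -32 and +32, y = 0; then a 60 mm tab at the +x end with a fixed sample: a standing finned heatsink at x = +98, top at z = 48. Else all trays are alike. Origin: underside centre of the two-bay part, on the bench. Bay floors and tab at z = 3; walls and divider (at x = 0) 4 mm thick, tops at z = 12.
- tray_transformer: Fixed grey tray, 132 (x) x 68 (y) mm: two 60 x 60 mm bays, centres at x = -32 and +32, y = 0; then a 60 mm tab at the +x end with a fixed sample: a transformer at x = +98, top at z = 41. Else all trays are alike. Origin: underside centre of the two-bay part, on the bench. Bay floors and tab at z = 3; walls and divider (at x = 0) 4 mm thick, tops at z = 12.
- cutters: Bystander: loose side cutters lying flat, about 150 (x) x 65 (y) x 14 (z) mm, black handles to -x, steel jaws to +x. Origin on the bench below its middle. Not to be moved.
- controller_board: Bystander: loose bat-shaped game-controller circuit board lying flat, about 150 (x) x 75 (y) mm, 6 mm thick, two brass-topped thumb sticks reaching 21 mm above the bench. Origin on the bench below its middle. Not to be moved.
Not all that is in view belongs to the job. What is shaped like the tray_capacitor but blue or green is not meant.

How it is judged:
At the end, for the whole second after the job is handed in: Each part in its kind's tray, one to a bay: origin within 20 mm in tray x and y of the bay centre, underside 0 to 7 mm above the bench (bay floor is 3 mm), upright within 0.12 rad, at rest (under 0.02 m/s and 0.2 rad/s); cutters and board within 15 mm of where they began (((x of capacitor_1 in the frame of tray_capacitor between 0.012 and 0.052 m and y of capacitor_1 in the frame of tray_capacitor between -0.02 and 0.02 m and x of capacitor_2 in the frame of tray_capacitor between -0.052 and -0.012 m and y of capacitor_2 in the frame of tray_capacitor between -0.02 and 0.02 m) or (x of capacitor_1 in the frame of tray_capacitor between -0.052 and -0.012 m and y of capacitor_1 in the frame of tray_capacitor between -0.02 and 0.02 m and x of capacitor_2 in the frame of tray_capacitor between 0.012 and 0.052 m and y of capacitor_2 in the frame of tray_capacitor between -0.02 and 0.02 m)) and ((x of heatsink_1 in the frame of tray_heatsink between 0.012 and 0.052 m and y of heatsink_1 in the frame of tray_heatsink between -0.02 and 0.02 m and x of heatsink_2 in the frame of tray_heatsink between -0.052 and -0.012 m and y of heatsink_2 in the frame of tray_heatsink between -0.02 and 0.02 m) or (x of heatsink_1 in the frame of tray_heatsink between -0.052 and -0.012 m and y of heatsink_1 in the frame of tray_heatsink between -0.02 and 0.02 m and x of heatsink_2 in the frame of tray_heatsink between 0.012 and 0.052 m and y of heatsink_2 in the frame of tray_heatsink between -0.02 and 0.02 m)) and ((x of transformer in the frame of tray_transformer between 0.012 and 0.052 m and y of transformer in the frame of tray_transformer between -0.02 and 0.02 m) or (x of transformer in the frame of tray_transformer between -0.052 and -0.012 m and y of transformer in the frame of tray_transformer between -0.02 and 0.02 m)) and z of capacitor_1 in the frame of tray_capacitor between 0 and 0.007 m and angle between each of capacitor_1, capacitor_2, heatsink_1, heatsink_2, transformer's own z axis and vertical below 0.12 rad and linear speed of each of capacitor_1, capacitor_2, heatsink_1, heatsink_2, transformer below 0.02 m/s and angular speed of each of capacitor_1, capacitor_2, heatsink_1, heatsink_2, transformer below 0.2 rad/s and z of capacitor_2 in the frame of tray_capacitor between 0 and 0.007 m and z of heatsink_1 in the frame of tray_heatsink between 0 and 0.007 m and z of heatsink_2 in the frame of tray_heatsink between 0 and 0.007 m and z of transformer in the frame of tray_transformer between 0 and 0.007 m and distance of each of cutters, controller_board from where it was at the start of the episode below 0.015 m); the robot touches nothing.
It fails at once if the side cutters pushed more than 15 mm from where it lay (distance of cutters from where it was at the start of the episode above 0.015 m).
It fails at once if the controller board pushed more than 15 mm from where it lay (distance of controller_board from where it was at the start of the episode above 0.015 m).
It also fails if it takes over 120 s, if anything falls off the work surface, if the arm or the gripper's body presses on something with over 40 N, if the wrist force passes 120 N, or if a joint passes its speed limit or range.

## Working session

There is one attempt and no reset: what is moved stays moved. The work goes in short steps, each a Python script; the robot and the scene stay as the last script left them, time stands still between calls to the robot, and variables do not carry over. Pictures are saved under pics/ and viewed, about 12 in all and at most 16, crops included, and the job is handed in when it is done.

```bash
mkdir -p pics
cat > h.py <<'E'
import numpy as np, cv2
from bench import env, kinematics, monitor, eyes, job
def grab(name,fn=None):
    f=eyes.grab_frame(name)
    if fn: cv2.imwrite('pics/'+fn,cv2.cvtColor(f['frame'],cv2.COLOR_RGB2BGR)); np.savez('pics/'+fn+'.npz',**f)
    return f
def ray(f,px):
    K=np.array(f['mtx']);p=np.atleast_2d(np.array(px,float))
    d=np.c_[(p[:,0]-K[0,2])/K[0,0],(p[:,1]-K[1,2])/K[1,1]]
    u=d.copy()
    for _ in range(30): u=d/(1+float(f['k1'])*(u**2).sum(1,keepdims=True))
    V=np.array(f['view']);R=V[:3,:3];c=-R.T@V[:3,3]
    return c,np.c_[u,np.ones(len(u))]@R
def onplane(f,px,z):
    c,d=ray(f,px);return c+d*((z-c[2])/d[:,2])[:,None]
def proj(f,P):
    V=np.array(f['view']);q=np.atleast_2d(P)@V[:3,:3].T+V[:3,3];u=q[:,:2]/q[:,2:]
    u=u*(1+float(f['k1'])*(u**2).sum(1,keepdims=True));K=np.array(f['mtx'])
    return u*[K[0,0],K[1,1]]+[K[0,2],K[1,2]]
E
python3 - <<'E'
from h import *
for n in('scene','top'):
    f=grab(n,n+'0.png');V=np.array(f['view']);print(n,-V[:3,:3].T@V[:3,3],f['k1'],f['mtx'])
print(monitor.sense(),env.hold_point_z)
E
```

```text
scene [0.89211539 0.38817109 1.04761002] 0.014696347537232242 [[507.88244968   0.         328.40118434]
 [  0.         507.88244968 236.71786094]
 [  0.           0.           1.        ]]
top [1.92766257e-01 1.12287394e-03 1.41281492e+00] -0.11009204813113595 [[514.74637789   0.         325.52618005]
 [  0.         514.74637789 233.67607323]
 [  0.           0.           1.        ]]
{'clock': 0.1, 'joints': array([ 8.84608116e-01,  3.13412106e-01,  1.49835870e+00, -3.22181496e-06,
        1.33099219e+00, -2.23419007e-01]), 'qvel': array([-0.00014627, -0.00202037, -0.00182021, -0.00083109,  0.00138269,
       -0.00079436]), 'joint_efforts': array([ 2.97188781e-03, -4.12900794e+01, -2.60138834e+01, -1.22348229e-04,
        3.09147115e-03, -6.08894720e-05]), 'position': array([0.23424787, 0.46959027, 0.23078397]), 'ee_rot': array([-0.37214771,  0.60172839,  0.37187699,  0.60094637]), 'contact_force': array([ 0.25873332, -0.01643818, -0.99974467]), 'ft_torque': array([0.02786422, 0.0117342 , 0.0463714 ]), 'finger_gap': 1.004830854992163} 0.0187
```

View pics/top0.png

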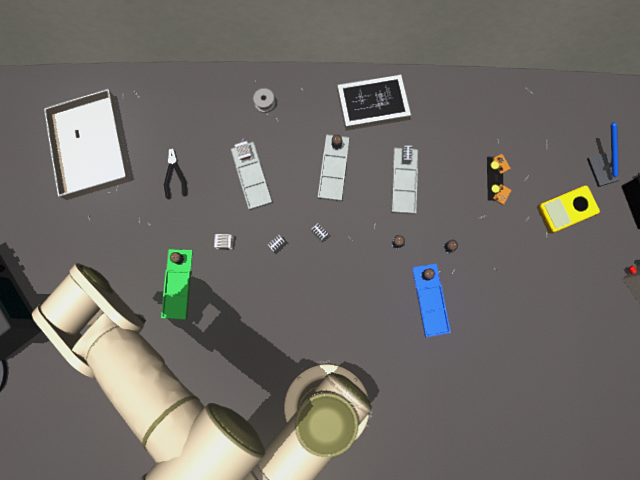

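View pics/scene0.png

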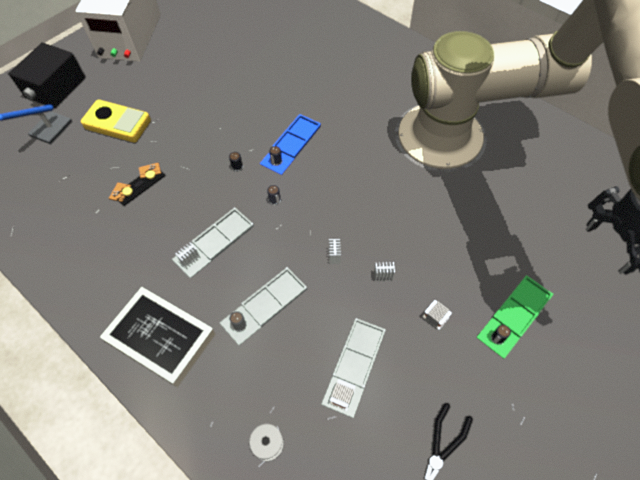

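Top view: three grey trays at (250,175) for the transformer, (335,168) for the capacitor and (405,180) for the heatsink. The blue (432,300) and green (177,285) trays are decoys. Loose parts: the transformer (224,241), heatsinks (277,243) and (320,232), and capacitors (399,241) and (452,245). Things that could be mistaken for these are the tab samples at (243,150), (337,142), (408,155), (428,273) and (177,257). The grey ring (263,100) is not a target. Next is one close crop.

Run:
```python
from h import *
f=np.load('pics/top0.png.npz')
for n,p,z in[('tr',(224,241),.038),('h1',(277,243),.045),('h2',(320,232),.045),('c1',(399,241),.045),('c2',(452,245),.045)]:
    print(n,onplane(f,p,z)[0].round(3))
# tray outlines: grey, low saturation mid-value
hsv=cv2.cvtColor(f['frame'],cv2.COLOR_RGB2HSV)
m=((hsv[...,2]>125)&(hsv[...,1]<40)).astype(np.uint8)
cs,_=cv2.findContours(cv2.morphologyEx(m,cv2.MORPH_CLOSE,np.ones((3,3))),cv2.RETR_EXTERNAL,cv2.CHAIN_APPROX_NONE)
for c in cs:
    if cv2.contourArea(c)>60:
        P=onplane(f,c[:,0],.01)[:,:2].astype(np.float32); r=cv2.minAreaRect(P); print(c[:,0].mean(0),np.round(r[0],3),np.round(r[1],3),r[2])
im=cv2.imread('pics/top0.png')[125:260,205:475]
cv2.imwrite('pics/c1.png',cv2.resize(im,None,fx=2.9,fy=2.9,interpolation=cv2.INTER_CUBIC))
```

```text
tr [0.435 0.289 0.038]
h1 [0.43  0.143 0.045]
h2 [0.463 0.027 0.045]
c1 [ 0.442 -0.187  0.045]
c2 [ 0.433 -0.331  0.045]
[287.70634921 464.81746032] [-0.155  0.098] [0.068 0.13 ] 45.97074508666992
[204.07185629 460.21556886] [-0.157  0.319] [0.09  0.183] 50.287086486816406
[163.63917526 436.97938144] [-0.097  0.44 ] [0.085 0.049] 22.57209014892578
[362.19512195 426.31707317] [-0.049 -0.093] [0.02  0.046] 45.0750846862793
[348.15 395.4 ] [ 0.03  -0.056] [0.059 0.014] 51.620819091796875
[326.67241379 365.81034483] [0.108 0.002] [0.043 0.028] 46.427852630615234
[128.41860465 392.65697674] [0.022 0.535] [0.214 0.042] 41.351314544677734
[ 85.63013699 341.10958904] [0.153 0.667] [0.037 0.084] 54.239715576171875
[ 57.10743802 341.90909091] [0.146 0.752] [0.196 0.029] 47.218048095703125
[ 84.74883721 304.93488372] [0.225 0.688] [0.196 0.154] 48.255210876464844
[275.29545455 242.25      ] [0.438 0.151] [0.026 0.043] 46.33207321166992
[222.66666667 240.76666667] [0.439 0.298] [0.04  0.051] 1.009515404701233
[319.09090909 230.86363636] [0.473 0.03 ] [0.044 0.026] 45.4668083190918
[557.41428571 212.95714286] [ 0.537 -0.65 ] [0.072 0.047] 23.556116104125977
[171.05555556 155.97222222] [0.688 0.464] [0.046 0.021] 5.035374164581299
[404.75       179.40909091] [ 0.631 -0.21 ] [0.07 0.2 ] 88.20643615722656
[250.17058824 173.55294118] [0.642 0.233] [0.209 0.071] 18.490478515625
[333.5        164.47938144] [ 0.662 -0.006] [0.07  0.191] 83.41822814941406
[ 83.37704918 142.46229508] [0.734 0.74 ] [0.295 0.212] 17.125707626342773
[262.49275362  99.75362319] [0.87  0.207] [0.06 0.07] 52.844425201416016
[373.52403846  99.76923077] [ 0.872 -0.122] [0.136 0.196] 11.367111206054688
```

View pics/c1.png

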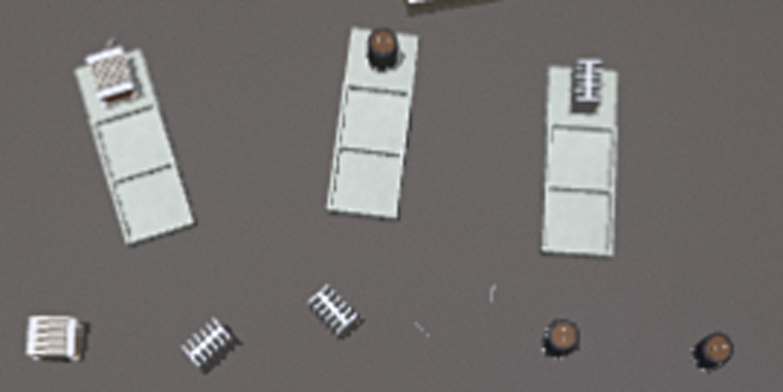

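```bash
cat >> h.py <<'E'
from scipy.spatial.transform import Rotation as Ro
def down(psi):
    x=np.array([0,0,-1.]);z=np.array([np.cos(psi),np.sin(psi),0]);return Ro.from_matrix(np.c_[x,np.cross(z,x),z]).as_quat()
def best(p,psi):  # of the two half-turns the one with the smaller last joint
    c=[]
    for k in(0,np.pi):
        q=kinematics.ik(list(p),list(down(psi+k)))
        if q is not None:c.append((abs(q[5]),psi+k))
    return min(c)[1]
E
python3 - <<'E'
from h import *
for i,(p,psi) in enumerate([((.44,.22,.30),np.pi/2),((.44,-.15,.30),np.pi/2),((.57,.10,.30),np.pi/2),((.57,-.12,.30),np.pi/2)]):
    b=best(p,psi);env.reach(list(p),list(down(b)));f=grab('wrist',f'w{i}.png')
    V=np.array(f['view']);s=monitor.sense();print(b,s['joints'].round(2),s['clock'],-V[:3,:3].T@V[:3,3],V[2,:3].round(2))
a=[cv2.imread(f'pics/w{i}.png') for i in range(4)]
cv2.imwrite('pics/w.png',cv2.resize(np.vstack([np.hstack(a[:2]),np.hstack(a[2:])]),(800,600),interpolation=cv2.INTER_AREA))
E
```

```text
1.5707963267948966 [ 0.23  0.2   1.47  0.    1.48 -1.35] 1.4 [0.36185273 0.2201818  0.44242957] [ 0.31  0.   -0.95]
4.71238898038469 [-0.58  0.13  1.54  0.    1.46  0.99] 3.4583 [ 0.51994805 -0.14987231  0.44262831] [-0.31 -0.   -0.95]
4.71238898038469 [-0.03  0.4   1.2  -0.    1.54  1.54] 4.6 [0.64974506 0.09862956 0.44271913] [-0.31 -0.   -0.95]
4.71238898038469 [-0.41  0.41  1.19  0.    1.55  1.16] 5.5333 [ 0.64981185 -0.11957658  0.44285037] [-0.31 -0.   -0.95]
```

View pics/w.png

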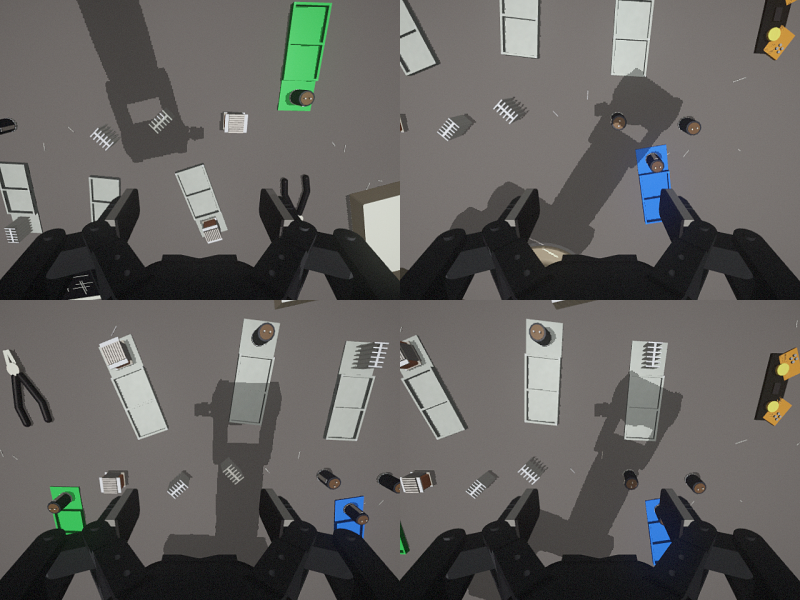

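The wrist views agree with the top view: same trays, same parts and same samples. Next I'll read the corners from enlarged crops.

Run:
```python
from h import *
a=cv2.imread('pics/w2.png')[50:240,150:450];b=cv2.imread('pics/w3.png')[50:240,340:440]
s=2
im=np.hstack([cv2.resize(a,None,fx=s,fy=s,interpolation=cv2.INTER_CUBIC),cv2.resize(b,None,fx=s,fy=s,interpolation=cv2.INTER_CUBIC)])
c=cv2.resize(cv2.imread('pics/w1.png')[140:235,50:250],None,fx=2,fy=2,interpolation=cv2.INTER_CUBIC)
d=cv2.resize(cv2.imread('pics/w1.png')[160:230,320:495],None,fx=2,fy=2,interpolation=cv2.INTER_CUBIC)
d=cv2.copyMakeBorder(d,0,50,0,50,cv2.BORDER_CONSTANT)
im=np.vstack([im,np.hstack([c,d])]);print(im.shape,im[380:].shape)
cv2.imwrite('pics/c2.png',im)
e=cv2.imread('pics/w0.png')[160:230,130:410]
cv2.imwrite('pics/c3.png',cv2.resize(e,None,fx=2.8,fy=2.8,interpolation=cv2.INTER_CUBIC))
```

```text
(570, 800, 3) (190, 800, 3)
```

View pics/c2.png

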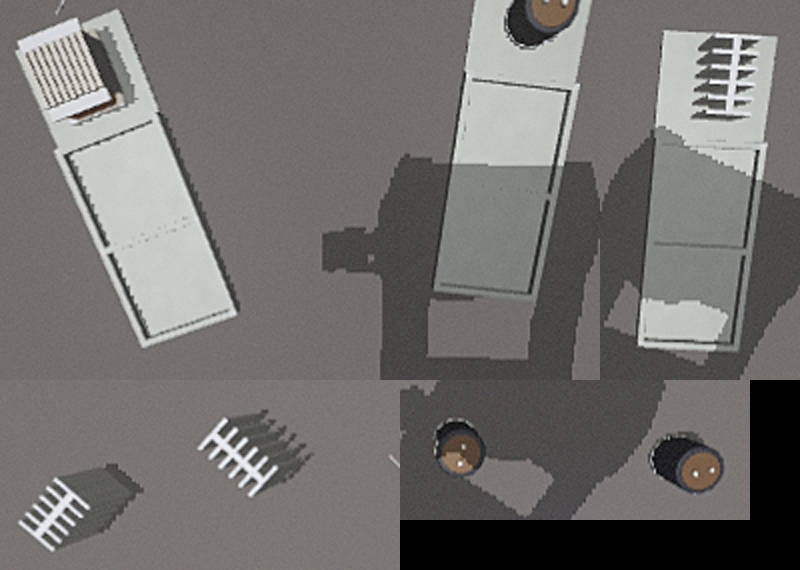

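View pics/c3.png

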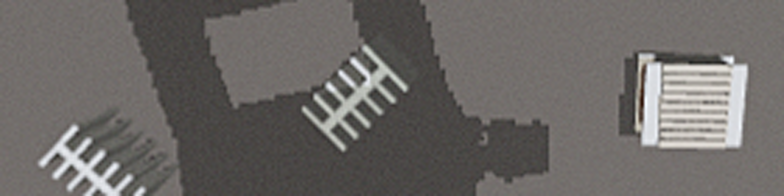

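Run:
```python
from h import *
W=[np.load(f'pics/w{i}.png.npz') for i in range(4)]
top=np.load('pics/top0.png.npz')
def rect(n,f,px,z):
    P=onplane(f,px,z)[:,:2];s=np.linalg.norm(np.roll(P,-1,0)-P,axis=1)*1e3
    L=(P[1]-P[0]+P[2]-P[3]); M=(P[2]-P[1]+P[3]-P[0])
    ang=lambda v:np.degrees(np.arctan2(v[1],v[0]))
    print(n,P.mean(0).round(4),'sides',s.round(1),'dirs',ang(L).round(1),ang(M).round(1),'top px',proj(top,[*P.mean(0),z]).round(0))
t=lambda a:np.array(a)/2+[150,50]
rect('trayT',W[2],t([(56,152),(160,113),(238,313),(143,347)]),.012)
rect('trayC',W[2],t([(465,75),(579,86),(535,300),(433,292)]),.012)
rect('trayH',W[3],(np.array([(654,143),(767,145),(740,351),(638,346)])-[600,0])/2+[340,50],.012)
c=lambda a:(np.array(a)-[0,380])/2+[50,140]
rect('hA',W[1],c([(18,520),(60,478),(90,506),(53,550)]),.045)
rect('hB',W[1],c([(222,418),(278,465),(255,497),(199,447)]),.045)
rect('T',W[0],np.array([(640,62),(748,64),(745,150),(640,146)])/2.8+[130,160],.038)
g=np.array([(303,108),(345,150),(408,88),(365,45)])/2.8+[130,160]
rect('hA w0',W[0],g,.045)
print('caps',onplane(W[1],(np.array([(461,452),(700,468)])-[400,380])/2+[320,160],.045).round(4))
```

```text
trayT [0.6072 0.2167] sides [ 69.1 129.3  68.5 130.6] dirs -70.8 -161.2 top px [[254. 183.]]
trayC [ 0.6332 -0.0045] sides [ 68.5 129.8  67.1 130.3] dirs -94.7 173.8 top px [[333. 176.]]
trayH [ 0.5979 -0.2105] sides [ 69.1 130.4  68.5 128. ] dirs -91.8 177.7 top px [[405. 189.]]
hA [0.4335 0.1435] sides [40.7 22.5 39.9 25.8] dirs -48.4 -138.2 top px [[277. 242.]]
hB [0.4679 0.0266] sides [40.2 25.1 41.8 23.1] dirs -134.0 138.2 top px [[320. 230.]]
T [0.4385 0.2923] sides [46.6 38.  46.7 37.1] dirs 88.5 2.2 top px [[223. 240.]]
hA w0 [0.434  0.1459] sides [25.1 39.4 25.2 38.8] dirs 43.2 133.7 top px [[276. 242.]]
caps [[ 0.4475 -0.1885  0.045 ]
 [ 0.4381 -0.3337  0.045 ]]
```

Sizes match the given ones: trays about 68x130 mm, heatsinks about 40x25 and the transformer about 46x37. Starting with the first heatsink.

```bash
cat >> h.py <<'E'
TR=dict(T=((.6072,.2167),18.8),C=((.6332,-.0045),-5.5),H=((.5979,-.2105),-2.1))
def pick(xy,psi,z,up=.17,effort=40):
    psi=best((*xy,up),np.radians(psi));q=list(down(psi))
    env.release();env.reach([*xy,up],q);env.movel([*xy,z],.15);env.close_gripper(effort)
    g=monitor.sense()['finger_gap'];env.movel([*xy,up],.2)
    s=monitor.sense();print('pick gap',round(g,3),'after lift',round(s['finger_gap'],3),'F',s['contact_force'].round(1),'t',s['clock']);return g
def place(tray,bx,z,up=.17,off=(0,0)):
    (cx,cy),a=TR[tray];a=np.radians(a);bx=bx*.001
    xy=(cx+bx*np.cos(a)+off[0],cy+bx*np.sin(a)+off[1]);psi=best((*xy,up),a+np.pi/2)
    env.reach([*xy,up],list(down(psi)));env.movel([*xy,z+.02],.2);hit=env.movel([*xy,z+.0035],.04,guard=8)
    s=monitor.sense();env.release();env.movel([*xy,up],.2)
    print('place',np.round(xy,3),'hit',hit,'z',s['position'][2].round(4),'gap',round(s['finger_gap'],3),'t',monitor.sense()['clock'])
E
python3 - <<'E'
from h import *
if pick((.4679,.0266),-43.5,.018)>.2: place('H',32,.018)
f=grab('wrist','p1.png')
cv2.imwrite('pics/p1c.png',cv2.imread('pics/p1.png')[:300])
E
```

```text
pick gap 0.281 after lift 0.281 F [-0.5 -0.7 -1.1] t 9.2917
place [ 0.63  -0.212] hit True z 0.0213 gap 0.284 t 13.1667
```

View pics/p1c.png

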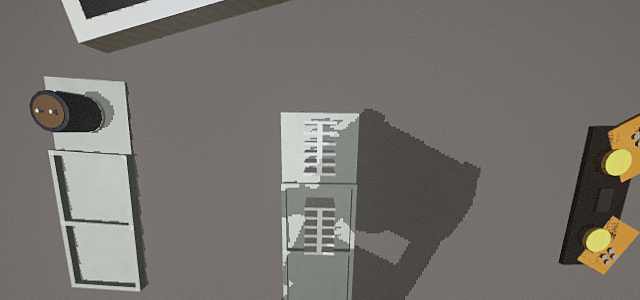

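The heatsink stands upright in the far bay, with its top at about (319,230). Now the other four, each with a gap check.

Run:
```python
from h import *
for xy,psi,z,t,b in [((.434,.1445),43,.018,'H',-32),((.4475,-.1885),0,.018,'C',32),((.4381,-.3337),0,.018,'C',-32),((.4385,.2923),1,.014,'T',-32)]:
    if pick(xy,psi,z)<.2: print('MISSED',xy);break
    place(t,b,z)
for i,p in enumerate([(.60,.10,.25),(.60,-.12,.25)]):
    env.reach(list(p),list(down(best(p,np.pi/2))));grab('wrist',f'e{i}.png')
cv2.imwrite('pics/e.png',np.vstack([cv2.imread(f'pics/e{i}.png')[:300] for i in(0,1)]))
```

```text
pick gap 0.284 after lift 0.285 F [ 0.1 -0.7 -0.2] t 17.6667
place [ 0.566 -0.209] hit True z 0.0213 gap 0.282 t 21.9667
pick gap 0.335 after lift 0.337 F [ 0.1 -0.4  0.2] t 26.3167
place [ 0.665 -0.008] hit True z 0.0214 gap 0.342 t 30.8833
pick gap 0.339 after lift 0.33 F [ 0.3  0.1 -1.2] t 35.75
place [ 0.601 -0.001] hit True z 0.0214 gap 0.336 t 40.4917
pick gap 0.412 after lift 0.415 F [-0.8  0.7 -2.1] t 44.6167
place [0.577 0.206] hit True z 0.0174 gap 0.41 t 48.3417
```

View pics/e.png

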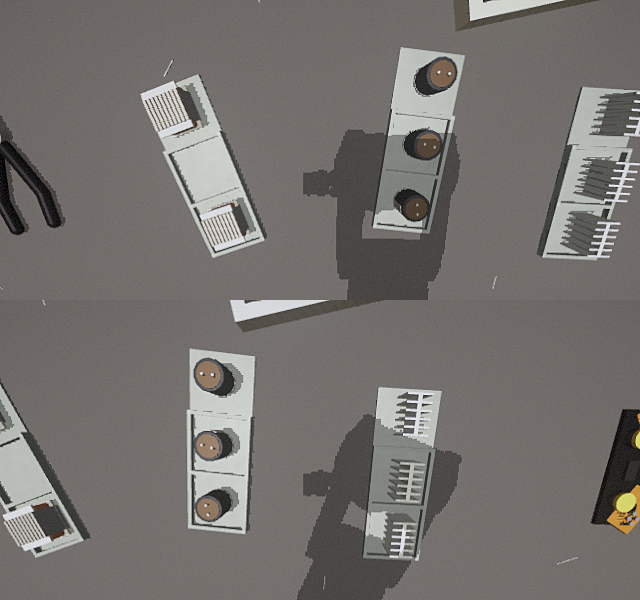

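All five stand in bays with tray contact. In the upper tile the capacitors are at (424,145) and (413,206) and the transformer is at (221,227). In the lower tile the heatsinks are at (407,181) and (402,240). I'll check these numerically in the tray frames and check the bystanders against the first top picture.

Run:
```python
from h import *
e=[np.load(f'pics/e{i}.png.npz') for i in(0,1)]
ok=True
for n,i,p,z,t in[('c far',0,(424,145),.048,'C'),('c near',0,(413,206),.048,'C'),('T',0,(221,227),.041,'T'),('h far',1,(407,181),.048,'H'),('h near',1,(402,240),.048,'H')]:
    P=onplane(e[i],p,z)[0][:2]-TR[t][0];a=np.radians(TR[t][1]);l=np.array([P@[np.cos(a),np.sin(a)],P@[-np.sin(a),np.cos(a)]])*1e3
    ok&=abs(abs(l[0])-32)<12 and abs(l[1])<12; print(n,l.round(1))
f=grab('top','top9.png');a=cv2.imread('pics/top0.png');b=cv2.imread('pics/top9.png')
for n,r in[('cutters',np.s_[145:202,160:192]),('board',np.s_[150:208,484:514])]: print(n,cv2.absdiff(a[r],b[r]).mean())
print(ok,monitor.sense()['clock'])
if ok: job.hand_in()
```

```text
c far [34.1  3.3]
c near [-27.6   2.9]
T [-28.4  -1.5]
h far [34.9  2.3]
h near [-28.7   0.1]
cutters 12.639437134502923
board 12.793295019157089
True 49.975
the job is handed in; nothing more can be done
```

The bystander difference is higher than I expected, so I'll compare the saved pictures.

Run:
```python
import cv2,numpy as np
a,b=[cv2.imread(f'pics/top{i}.png',0).astype(np.float32) for i in(0,9)]
for n,(y0,y1,x0,x1) in dict(cutters=(145,202,160,192),board=(150,208,484,514),bench=(205,235,120,150),greybox=(80,200,40,130)).items():
    r=cv2.matchTemplate(b[y0-8:y1+8,x0-8:x1+8],a[y0:y1,x0:x1],cv2.TM_CCOEFF_NORMED);_,m,_,l=cv2.minMaxLoc(r);print(n,'shift px',np.array(l)-8,round(m,3),abs(a-b)[y0:y1,x0:x1].mean())
```

```text
cutters shift px [0 0] 0.998 12.587719
board shift px [0 0] 0.998 13.271839
bench shift px [0 0] 0.925 14.32
greybox shift px [0 0] 0.999 15.365185
```

All five components are sorted, and I handed the job in at about 50 s of the 120 s limit. No verdict is reported.

- **Where the parts are:** both heatsinks are in the heatsink tray, both capacitors are in the capacitor tray, and the transformer is in the near bay of its tray.
- **Grips:** every grip closed to about the expected part width, and each part touched the bay floor before I let go.
- **Positions:** in the last wrist views each part stood upright, 2 to 5.5 mm from its bay centre against the 20 mm allowed. These were pixel readings I made by eye.
- **Bystanders:** the plain picture difference for the cutters and board came out high (about 13 grey levels), and I handed in before explaining it. A later check showed the same difference on empty bench, so it is an overall brightness change. Matching the two top pictures gave 0 px shift for both, with correlation 0.998.

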